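# Finish the interlocked layer of screw cartons

### The job

Of the three screw cartons standing by themselves on the bench, two are full and one is empty, which you can only tell by their weight. With the two full ones finish the second layer on the little pallet, upright, snug and flush with the edges of the layer below, in the bottom layer's pattern turned end for end (one beside the carton already up there, the other crosswise against their ends), and put the empty one in the open wooden drawer. Set every carton down gently, never dropping one, without shifting the ones already stacked, and leave the other things on the bench alone.

Things in the scene. Friction and masses are not known exactly. Their poses are not given: they have to be found in the camera images.
- carton_a_centre (a point): Carton standing by itself on the bench at the start: closed green card carton, 64 x 32 x 50 mm high, white strip lengthwise on top, white labels on the long sides. Point at its centre, 25 mm above its underside; x along its 64 mm length, y along its 32 mm width, z up. Of the three look-alikes two are full of screws (380 to 520 g), one is empty (25 to 35 g); which one is only felt by its weight.
- carton_b_centre (a point): Carton standing by itself on the bench at the start: closed green card carton, 64 x 32 x 50 mm high, white strip lengthwise on top, white labels on the long sides. Point at its centre, 25 mm above its underside; x along its 64 mm length, y along its 32 mm width, z up. Of the three look-alikes two are full of screws (380 to 520 g), one is empty (25 to 35 g); which one is only felt by its weight.
- carton_c_centre (a point): Carton standing by itself on the bench at the start: closed green card carton, 64 x 32 x 50 mm high, white strip lengthwise on top, white labels on the long sides. Point at its centre, 25 mm above its underside; x along its 64 mm length, y along its 32 mm width, z up. Of the three look-alikes two are full of screws (380 to 520 g), one is empty (25 to 35 g); which one is only felt by its weight.
- low_cross_centre (a point): Bottom layer, the crosswise carton: closed green card carton, 64 x 32 x 50 mm high, white strip lengthwise on top, white labels on the long sides. Point at its centre, 25 mm above its underside; x along its 64 mm length, y along its 32 mm width, z up. Full. Its length runs along the pallet's y, at pallet x = -32.5 mm, y = 0. Loose, as are all the cartons of the stack.
- low_left_centre (a point): Bottom layer, one of the pair side by side: closed green card carton, 64 x 32 x 50 mm high, white strip lengthwise on top, white labels on the long sides. Point at its centre, 25 mm above its underside; x along its 64 mm length, y along its 32 mm width, z up. Full. Its length runs along the pallet's x, at pallet x = +16.5 mm, y = +16.5 mm.
- low_right_centre (a point): Bottom layer, one of the pair side by side: closed green card carton, 64 x 32 x 50 mm high, white strip lengthwise on top, white labels on the long sides. Point at its centre, 25 mm above its underside; x along its 64 mm length, y along its 32 mm width, z up. Full. Its length runs along the pallet's x, at pallet x = +16.5 mm, y = -16.5 mm.
- up_first_centre (a point): The one carton already in the second layer: closed green card carton, 64 x 32 x 50 mm high, white strip lengthwise on top, white labels on the long sides. Point at its centre, 25 mm above its underside; x along its 64 mm length, y along its 32 mm width, z up. Full. Its length runs along the pallet's x, at pallet x = -16.5 mm, y = -16.5 mm.
- pallet: Small slatted wooden bench pallet, 170 mm (its x) by 130 mm (its y), deck 36 mm high, fixed. Origin at the centre of its underside; z up. On it stands a bottom layer of three cartons, 97 mm along x by 65 mm along y, centred: one crosswise at the -x end, a pair lengthwise at the +x end, 1 mm gaps. The second layer has the pair at the -x end and the crosswise one at the +x end.
- place_beside (a point): Free place in the second layer beside the carton already there: where that carton's centre belongs, 111 mm above the bench, at pallet x = -16.5, y = +18 mm (2.5 mm play); its length goes along x (axes are the pallet's). Held by its ends, this one has to go in first: the crosswise carton closes off its inner end.
- place_across (a point): Free place in the second layer at the pallet's +x end: where the crosswise carton's centre belongs, 111 mm above the bench, at pallet x = +34 mm, y = 0 (2.5 mm play); its length goes along y (axes are the pallet's).
- drawer_floor (a point): Open wooden drawer for empties standing on the bench, fixed, outside 190 mm (its x) by 150 mm (its y) by 45 mm high, walls and floor 7 mm thick, a round knob on its -x side. Point at the centre of its inner floor, 7 mm above the bench; x, y along its sides, z up.
- jar: Bystander, loose, to be left alone: small closed jar of clear glass with a brass lid, 56 mm across, 75 mm high. Origin on its underside.
- tin: Bystander, loose, to be left alone: blue tin, 70 mm across, 90 mm high. Origin on its underside.
- screwdriver: Bystander, loose, to be left alone: orange-handled screwdriver lying flat. Origin on its underside.
- hammer: Bystander, loose, to be left alone: hammer lying flat. Origin on its underside.
- brush: Bystander, loose, to be left alone: brush lying flat. Origin on its underside.
- mug: Bystander, loose, to be left alone: white mug, 76 mm across, 85 mm high. Origin on its underside.
- offcut: Bystander, loose, to be left alone: offcut of light wood, 110 x 45 x 28 mm. Origin on its underside.
Not all that is in view belongs to the job. What is shaped like the part that bears carton_a_centre but pink is not meant. Leave any red look-alike of the part that bears carton_c_centre alone.

How it is judged (in metres and radians):
At the end, for the whole second after the job is handed in: Two cartons at rest in the free second-layer places: x, y within 8 mm, height 6 mm, turn 0.14 rad, tilt 0.1 rad. The empty one at rest in the drawer, centre inside the walls, under 40 mm above its floor, under 1.2 N on it. The four stacked ones within 8 mm of their start, tilt under 0.1 rad (((x of carton_a_centre in the frame of pallet between -0.0245 and -0.0085 m and y of carton_a_centre in the frame of pallet between 0.01 and 0.026 m and z of carton_a_centre in the frame of pallet between 0.105 and 0.117 m and angle between the x axis of carton_a_centre and the x axis of pallet, either way round below 0.14 rad and angle between carton_a_centre's own z axis and vertical below 0.1 rad) or (x of carton_b_centre in the frame of pallet between -0.0245 and -0.0085 m and y of carton_b_centre in the frame of pallet between 0.01 and 0.026 m and z of carton_b_centre in the frame of pallet between 0.105 and 0.117 m and angle between the x axis of carton_b_centre and the x axis of pallet, either way round below 0.14 rad and angle between carton_b_centre's own z axis and vertical below 0.1 rad) or (x of carton_c_centre in the frame of pallet between -0.0245 and -0.0085 m and y of carton_c_centre in the frame of pallet between 0.01 and 0.026 m and z of carton_c_centre in the frame of pallet between 0.105 and 0.117 m and angle between the x axis of carton_c_centre and the x axis of pallet, either way round below 0.14 rad and angle between carton_c_centre's own z axis and vertical below 0.1 rad)) and ((x of carton_a_centre in the frame of pallet between 0.026 and 0.042 m and y of carton_a_centre in the frame of pallet between -0.008 and 0.008 m and z of carton_a_centre in the frame of pallet between 0.105 and 0.117 m and angle between the x axis of carton_a_centre and the y axis of pallet, either way round below 0.14 rad and angle between carton_a_centre's own z axis and vertical below 0.1 rad) or (x of carton_b_centre in the frame of pallet between 0.026 and 0.042 m and y of carton_b_centre in the frame of pallet between -0.008 and 0.008 m and z of carton_b_centre in the frame of pallet between 0.105 and 0.117 m and angle between the x axis of carton_b_centre and the y axis of pallet, either way round below 0.14 rad and angle between carton_b_centre's own z axis and vertical below 0.1 rad) or (x of carton_c_centre in the frame of pallet between 0.026 and 0.042 m and y of carton_c_centre in the frame of pallet between -0.008 and 0.008 m and z of carton_c_centre in the frame of pallet between 0.105 and 0.117 m and angle between the x axis of carton_c_centre and the y axis of pallet, either way round below 0.14 rad and angle between carton_c_centre's own z axis and vertical below 0.1 rad)) and ((x of carton_a_centre in the frame of drawer_floor between -0.088 and 0.088 m and y of carton_a_centre in the frame of drawer_floor between -0.068 and 0.068 m and z of carton_a_centre in the frame of drawer_floor below 0.04 m) or (x of carton_b_centre in the frame of drawer_floor between -0.088 and 0.088 m and y of carton_b_centre in the frame of drawer_floor between -0.068 and 0.068 m and z of carton_b_centre in the frame of drawer_floor below 0.04 m) or (x of carton_c_centre in the frame of drawer_floor between -0.088 and 0.088 m and y of carton_c_centre in the frame of drawer_floor between -0.068 and 0.068 m and z of carton_c_centre in the frame of drawer_floor below 0.04 m)) and contact force between each of carton_a, carton_b, carton_c and drawer below 1.2 N and distance of each of low_cross_centre, low_left_centre, low_right_centre, up_first_centre from where it was at the start of the episode below 0.008 m and angle between each of low_cross_centre, low_left_centre, low_right_centre, up_first_centre's own z axis and vertical below 0.1 rad and linear speed of each of carton_a, carton_b, carton_c below 0.02 m/s); the robot touches nothing.
It fails at once if one of the other things on the bench is moved by more than 30 mm (distance of any of jar, tin, screwdriver, hammer, brush, mug, offcut from where it was at the start of the episode above 0.03 m).
It fails at once if a carton is rammed into the stack (more than 100 N) (contact force between any of carton_a, carton_b, carton_c and low_cross above 100 N or contact force between any of carton_a, carton_b, carton_c and low_left above 100 N or contact force between any of carton_a, carton_b, carton_c and low_right above 100 N or contact force between any of carton_a, carton_b, carton_c and up_first above 100 N).
It fails at once if a carton is dropped or falls (faster than 0.6 m/s with no finger on it, a free fall of about 20 mm) ((linear speed of carton_a above 0.6 m/s and contact force between carton_a and the fingers below 0.05 N) or (linear speed of carton_b above 0.6 m/s and contact force between carton_b and the fingers below 0.05 N) or (linear speed of carton_c above 0.6 m/s and contact force between carton_c and the fingers below 0.05 N)).
It also fails if it takes over 72 s, if anything falls off the work surface, if the arm or the gripper's body presses on something with over 40 N, if the wrist force passes 120 N, or if a joint passes its speed limit or range.

### The arm

A 7-joint arm with a two-finger parallel gripper is mounted at the origin on the work surface. World frame = base frame: x ahead of the robot, y to its left, z up, the work surface at z = 0. Lengths are in m, angles in degrees, forces in N, time in s.
With the tool pointing down it reaches from about 0.425 to 0.875 m from the base axis. Payload 4.7 kg.
Tool frame: the origin (TCP) lies midway between the tips of the shut fingers; the grasp point (between the pads) lies 19 mm behind it; z points along the fingers, y is the line along which they close (so a half turn about z gives the same grasp; the last joint's range is limited). The gripper opens to 87 mm and grips with 3 to 60 N. Pads are 19 mm wide; open, the fingers measure 117 mm over their backs; the gripper's body (75 mm by 190 mm) begins 51 mm behind the grasp point.
Start: joints at [-64.853, 18.392, -4.016, 83.108, 1.295, 78.541, -3.26], TCP at [0.268, 0.592, 0.223] pointing down, gripper open.
Joint ranges: [-163.93, 163.93], [-17.29, 119.83], [-79.2, 71.16], [3.27, 140.29], [-89.18, 269.18], [5.43, 117.66], [-154.24, 154.24]. Speed limits (degrees/s): [147.25, 147.25, 180, 180, 180, 180, 180].

### API

Orientations are given as [roll, pitch, yaw] about the fixed x, y, z axes, in that order (R = Rz(yaw) Ry(pitch) Rx(roll)).
In Python, from cell import env, viewer, boxes_of, masks_of gives the robot as it stands. The module is installed in compiled form; this text tells all that it offers.
- The arm moves only by the tool apply_moves, never from a script. Its argument "moves" is a list of rows, each a list of 7 numbers: the shift along the tool's x, y, z scaled (see below), then the turn, a rotation vector about the tool's x, y, z scaled (see below), then the opening, from 0 (shut) to 1 (fully open). A call has 1 to 20 rows; each row is the pose to reach, as a shift and turn from the pose commanded when the call began, along the tool's axes at that moment; what a row does not reach only later rows make up. The controller multiplies each number of a shift by 0.2 m and each number of a turn by 1.5 rad. A row lasts 1/10 s, in which the tool goes at most 50 mm and 8.59 degrees, less where a joint would pass 70% of its speed; a pose out of reach is approached as far as the arm can. A call with a number of a shift or a turn outside -1 to 1 is refused whole. A call with a gripper value outside its range is refused whole. The fingers move at their own pace and stop on an object; "grip_force" is the grip in N (left out, the last holds). Time passes only in rows, so rows that repeat a pose let the fingers close. It gives the time, the measured TCP pose, the force, the opening and the grip force at its end, in the units of the state.
- env.get_obs(): the state, without advancing time (a new reading comes with each control period).
- viewer.read_camera(name): name is "scene" or "side" or "wrist"; returns the picture (400x640x3 uint8, red, green, blue); there is no depth.
- viewer.get_calibration(name): a dict with "fov_y" (degrees; the focal length in pixels is half the picture's height over the tangent of half this angle, whatever the lens; pixels are square), "cx", "cy" (the principal point, pixels), "position" and "orientation" of the camera in the world. Camera axes: x right, y up, looking along -z (the intrinsics and any distortion apply to the point x, -y, -z); pixel columns grow to the right and rows downward; lengths in m; the calibration is good to about 2 mm. The wrist camera is an equidistant fisheye: a pixel r from the principal point sees the ray r / f radians off the axis. A picture is of the moment at which its call begins: read the wrist's pose just before it. get_calibration takes no time and is no camera call; for the wrist camera it gives the pose at the moment of the call.
- env.sign_off(): hands the job in; it is judged then, once.
Trained networks look in the newest picture that a camera, given by its name, has taken for a name from the list of things; names that differ only in an ending like _2 or _b are one class to them, and where a whole thing is asked for, a point or a joint stands for the part that bears it (a point fixed in the world has none). Each returns a list of dicts, best first, with "conf" (0 to 1); they miss things now and then, are a little off and sometimes report something else, mostly with a low value. They report only what shows in the picture. A call takes as long as a camera call. They do not tell look-alikes from the thing itself.
- boxes_of(camera, target): "location" ([column, row] in pixels, amid what is visible of it).
- masks_of(camera, target): "pixels" (400x640 bool, what is visible of it) and "location" ([column, row] in pixels, amid what is visible of it).
The state is a dict: "time_s": time; "qpos": joint angles; "joint_velocities": joint speeds; "effort": joint torques, N m; "tool_pos": TCP position; "tool_rot": TCP orientation; "force": force on the tool from outside, world axes, zero at the start; "wrist_torque": the same for the moment, N m; "grip_width": finger opening in m; "grasp_force": force on a finger pad.
Only numpy, scipy, OpenCV 4.12 (cv2) and the standard library are available. Lean on these libraries where they do the work, as an engineer would, in place of code of your own. Each camera call takes 0.05 s, during which the arm holds its last target. There are 200 camera calls.

## Working session

There is one attempt and no reset: what is moved stays moved. The work goes in short steps, Python scripts to look and compute and a tool call to move; the robot and the scene stay as the last step left them, time stands still between calls to the robot, and variables do not carry over. Pictures are saved under pics/ and viewed, at most 10 in all, crops included, and the job is handed in when it is done.

Besides the shell and the picture viewer there is one more tool, called after "Request:" in YAML: its name, and indented under it one key for each argument. apply_moves: Moves the arm, as the interface text tells. Shifts and turns lie within -1 to 1; 1 stands for 0.2 m of shift or 1.5 rad of turn. Its arguments: {"type":"object","properties":{"moves":{"type":"array","items":{"type":"array","items":{"type":"number","minimum":-1,"maximum":1}}},"grip_force":{"type":"number"}},"required":["moves"]}

```bash
mkdir -p pics
python3 - <<'E'
from cell import env, viewer, boxes_of, masks_of
import cv2,numpy as np
o=env.get_obs(); print({k:np.round(v,3) for k,v in o.items()})
ims=[]
for n in ["scene","side","wrist"]:
    im=viewer.read_camera(n); cv2.imwrite(f"pics/{n}0.png",im[:,:,::-1])
    print(n,viewer.get_calibration(n))
    for t in ["carton_a_centre","pallet","drawer_floor"]:
        print(t,[(np.round(d["location"]),round(d["conf"],2)) for d in boxes_of(n,t)])
E
```

```text
{'time_s': np.float64(0.0), 'qpos': array([-64.852,  18.439,  -4.018,  83.172,   1.297,  78.539,  -3.258]), 'joint_velocities': array([-0.008, -0.117,  0.088, -0.019, -0.051,  0.036,  0.06 ]), 'effort': array([-0.0000e+00, -4.9129e+01, -4.0400e-01, -3.1253e+01, -6.4000e-02,
        4.4000e-02,  0.0000e+00]), 'tool_pos': array([0.268, 0.592, 0.221]), 'tool_rot': array([-1.79895e+02,  7.00000e-03,  1.55667e+02]), 'force': array([-0.756, -0.302,  0.592]), 'wrist_torque': array([ 0.032,  0.047, -0.051]), 'grasp_force': np.float64(0.0), 'grip_width': np.float64(0.087)}
scene {'fov_y': 56.57609853724689, 'cx': 316.39628390070186, 'cy': 206.05025805624607, 'position': array([1.25264876, 0.43953888, 0.70473143]), 'orientation': array([ 53.77468379,   0.40815244, 122.67996496])}
carton_a_centre [(array([233., 180.]), 0.91), (array([186., 188.]), 0.73), (array([219., 168.]), 0.6)]
pallet [(array([328., 211.]), 0.73), (array([344., 235.]), 0.7), (array([361., 300.]), 0.19)]
drawer_floor [(array([455., 252.]), 0.72)]
side {'fov_y': 50.48961154038843, 'cx': 319.43841037334863, 'cy': 204.7611903462646, 'position': array([ 0.45873207, -0.983361  ,  0.7332051 ]), 'orientation': array([56.50480806, -1.25673078, -4.66399943])}
carton_a_centre [(array([300., 364.]), 0.94), (array([369., 368.]), 0.85), (array([314., 327.]), 0.83)]
pallet [(array([341., 175.]), 0.66), (array([305., 213.]), 0.63)]
drawer_floor [(array([279., 164.]), 0.77), (array([375., 318.]), 0.72)]
wrist {'fov_y': 65.70646984690485, 'cx': 321.80460667835484, 'cy': 201.90901093406654, 'position': array([0.2075554 , 0.62044142, 0.38434181]), 'orientation': array([-1.42961355e+01, -4.14185007e-02,  6.56311588e+01])}
carton_a_centre [(array([ 34., 388.]), 0.67), (array([ 52., 399.]), 0.47)]
pallet []
drawer_floor [(array([241., 300.]), 0.75)]
```

View pics/scene0.png

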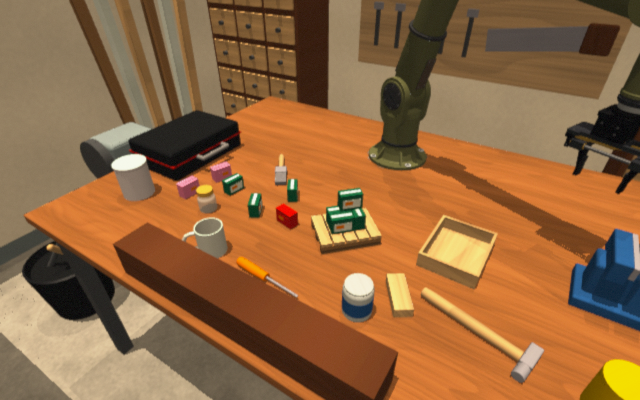

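View pics/side0.png

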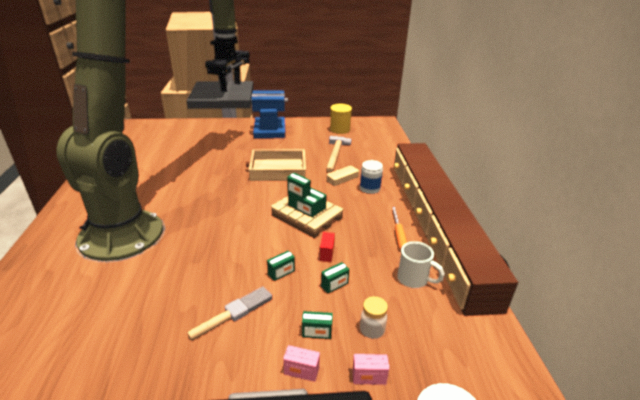

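```bash
cat > h.py <<'E'
from cell import env, viewer, boxes_of, masks_of
import cv2,numpy as np
from scipy.spatial.transform import Rotation as R
from scipy.optimize import minimize
def cal(n):
    c=viewer.get_calibration(n); c['R']=R.from_euler('xyz',c['orientation'],degrees=True).as_matrix()
    c['f']=200/np.tan(np.radians(c['fov_y']/2)); c['fish']=n=='wrist'; return c
def proj(c,P):
    p=(np.atleast_2d(P)-c['position'])@c['R']; p=p*[1,-1,-1]
    if c['fish']:
        r=np.hypot(p[:,0],p[:,1])+1e-12; th=np.arctan2(r,p[:,2]); q=p[:,:2]/r[:,None]*th[:,None]
    else: q=p[:,:2]/p[:,2:]
    return q*c['f']+[c['cx'],c['cy']]
def ray(c,u,z):
    q=(np.array(u,float)-[c['cx'],c['cy']])/c['f']
    if c['fish']:
        t=np.hypot(*q); d=np.r_[q/t*np.sin(t),np.cos(t)]
    else: d=np.r_[q,1]
    d=c['R']@(d*[1,-1,-1]); return c['position']+d*(z-c['position'][2])/d[2]
def box(cx,cy,z0,L,W,H):
    return np.array([[cx+a*L/2,cy+b*W/2,z0+k*H] for a in(-1,1) for b in(-1,1) for k in(0,1)])
CARTON=[box(0,0,0,.064,.032,.05)]
STACK=[box(-.0325,0,.036,.032,.064,.05),box(.0165,.0165,.036,.064,.032,.05),box(.0165,-.0165,.036,.064,.032,.05),box(-.0165,-.0165,.086,.064,.032,.05)]
PAL=[box(0,0,0.0,.17,.13,.036)]
def sil(c,boxes,p,S=4):
    x,y,yaw=p[:3]; z=p[3] if len(p)>3 else 0
    m=np.zeros((400,640),np.float32); Rz=R.from_euler('z',yaw).as_matrix()
    for b in boxes:
        q=proj(c,b@Rz.T+[x,y,z]); hl=cv2.convexHull(np.round(q*16).astype(np.int32))
        t=np.zeros((400,640),np.uint8); cv2.fillConvexPoly(t,hl,255,cv2.LINE_AA,4); m=np.maximum(m,t/255.)
    return m
def fit(views,boxes,p0):
    # views: list of (cal, target mask float)
    def cost(p):
        return sum(np.abs(sil(c,boxes,p)-m).sum()/m.sum() for c,m in views)
    p0=np.array(p0,float); n=len(p0)
    st=np.array([.008,.008,.25,.01])[:n]
    s=np.vstack([p0]+[p0+np.eye(n)[i]*st[i] for i in range(n)])
    r=minimize(cost,p0,method='Nelder-Mead',options=dict(initial_simplex=s,xatol=1e-4,fatol=1e-4,maxiter=300))
    return r.x,r.fun
def best(views,boxes,xy,yaws,z=None):
    return min((fit(views,boxes,[*xy,y]+([] if z is None else [z])) for y in yaws),key=lambda t:t[1])
E
python3 - <<'E'
from h import *
import pickle
D={}
for n in ["scene","side"]:
    viewer.read_camera(n); c=cal(n)
    for t in ["carton_a_centre","low_cross_centre","pallet","drawer_floor"]:
        D[n,t]=masks_of(n,t)
        zz={'c':.025,'l':.08,'p':.03,'d':.02}[t[0]]
        for d in D[n,t]: print(n,t,round(d["conf"],2),np.round(d["location"]),d["pixels"].sum(),np.round(ray(c,d["location"],zz)[:2],3))
pickle.dump(D,open('m.pkl','wb'))
E
```

```text
scene carton_a_centre 0.92 [231. 181.] 341 [ 0.508 -0.39 ]
scene carton_a_centre 0.92 [184. 185.] 313 [ 0.612 -0.508]
scene carton_a_centre 0.86 [220. 171.] 348 [ 0.477 -0.471]
scene low_cross_centre 0.7 [232. 181.] 353 [ 0.566 -0.322]
scene low_cross_centre 0.47 [360. 218.] 222 [0.522 0.106]
scene low_cross_centre 0.21 [291. 193.] 245 [ 0.523 -0.124]
scene pallet 0.92 [346. 235.] 1709 [0.551 0.08 ]
scene pallet 0.4 [359. 297.] 1303 [0.725 0.213]
scene drawer_floor 0.83 [458. 255.] 3796 [0.453 0.363]
side carton_a_centre 0.76 [369. 373.] 983 [ 0.608 -0.498]
side carton_a_centre 0.56 [315. 324.] 846 [ 0.514 -0.374]
side carton_a_centre 0.55 [300. 363.] 971 [ 0.478 -0.469]
side pallet 0.95 [305. 214.] 1348 [0.514 0.027]
side pallet 0.38 [371. 178.] 638 [0.747 0.227]
side drawer_floor 0.91 [275. 165.] 1634 [0.426 0.348]
side drawer_floor 0.71 [343. 175.] 422 [0.656 0.272]
```

Run:
```python
from h import *
import pickle
D=pickle.load(open('m.pkl','rb'))
im={n:cv2.imread(f'pics/{n}0.png') for n in('scene','side')}; C={n:cal(n) for n in im}
G={}
for n in im:
    h=cv2.cvtColor(im[n],cv2.COLOR_BGR2HSV); g=((h[...,0]>55)&(h[...,0]<95)&(h[...,1]>110)).astype(np.uint8)
    g=cv2.morphologyEx(g,cv2.MORPH_CLOSE,np.ones((5,5)))
    k,l,s,ce=cv2.connectedComponentsWithStats(g); G[n]=[]
    for i in range(1,k):
        if s[i,4]>80:
            hull=cv2.convexHull(np.argwhere(l==i)[:,::-1].astype(np.int32)); m=np.zeros((400,640),np.uint8); cv2.fillConvexPoly(m,hull,1)
            w=np.where(m>0,1.,0); G[n].append((ce[i],w,(l==i)*1.)); print(n,np.round(ce[i]),s[i],np.round(ray(C[n],ce[i],.025),3))
def near(n,u): return min(G[n],key=lambda t:np.hypot(*(t[0]-u)))
for nm,us,ud in [('A',(233,184),(317,324)),('B',(255,205),(335,277)),('C',(292,190),(281,265))]:
    v=[(C['scene'],near('scene',us)[1]),(C['side'],near('side',ud)[1])]
    p=ray(C['side'],near('side',ud)[0],.025)[:2]
    r=best(v,CARTON,p,np.radians([0,45,90,135]),0.); print(nm,np.round(r[0],4),np.degrees(r[0][2]).round(1),round(r[1],3))
# stack
v=[]
for n,u in(('scene',(345,212)),('side',(306,195))):
    m=sum(t[2] for t in G[n] if np.hypot(*(t[0]-u))<30).astype(np.uint8)
    m=cv2.morphologyEx(m,cv2.MORPH_CLOSE,np.ones((5,5)))
    m=np.clip(m+0,0,1)
    cv2.imwrite(f'pics/st_{n}.png',m*255)
    v.append((C[n],((m>0)|D[n,'pallet'][0]['pixels']).astype(float)))
for y in range(0,360,45):
    r=fit(v,STACK+PAL,[.5,.05,np.radians(y)]); print('pallet',y,np.round(r[0],4),np.degrees(r[0][2]).round(1),round(r[1],3))
dv=[(C[n],D[n,'drawer_floor'][0]['pixels']*1.) for n in C]
r=best(dv,[box(0,0,0,.19,.15,.045)],(.43,.35),np.radians([0,45,90,135]));print('drawer',np.round(r[0],4),np.degrees(r[0][2]).round(1),round(r[1],3))
```

```text
scene [230. 184.] [223 176  19  18 114] [ 0.523 -0.381  0.025]
scene [292. 191.] [288 180   9  21 155] [ 0.447 -0.178  0.025]
scene [346. 213.] [327 191  38  42 710] [0.457 0.031 0.025]
scene [254. 205.] [248 194  13  23 198] [ 0.575 -0.232  0.025]
side [306. 197.] [288 177  37  39 505] [0.524 0.127 0.025]
side [278. 266.] [268 256  26  23 170] [ 0.435 -0.186  0.025]
side [332. 278.] [322 268  26  24 186] [ 0.565 -0.236  0.025]
side [316. 323.] [303 319  28   9 167] [ 0.517 -0.372  0.025]
A [ 0.5154 -0.3759  1.4599 -0.0086] 83.6 4.076
B [ 0.5707 -0.2341  0.7578 -0.0039] 43.4 1.333
C [ 0.4387 -0.1819  0.661  -0.0078] 37.9 1.605
pallet 0 [ 0.5213  0.0605 -0.7777] -44.6 0.846
pallet 45 [0.5189 0.0605 0.4629] 26.5 1.204
pallet 90 [0.5201 0.0613 2.3629] 135.4 0.899
pallet 135 [0.5204 0.0612 2.3707] 135.8 0.899
pallet 180 [0.5202 0.0612 2.369 ] 135.7 0.9
pallet 225 [0.5183 0.0576 3.5826] 205.3 1.256
pallet 270 [0.5212 0.0609 5.5086] 315.6 0.846
pallet 315 [0.5211 0.0609 5.5084] 315.6 0.845
drawer [ 0.4347  0.3567 -0.0235] -1.3 0.174
```

Request:
apply_moves:
  moves:
    - [-0.95,-0.8,-0.15,0,0,0.7,1]
    - [-0.95,-0.8,-0.15,0,0,0.7,1]
    - [-0.95,-0.8,-0.15,0,0,0.7,1]
    - [-0.95,-0.8,-0.15,0,0,0.7,1]
    - [-0.95,-0.8,-0.15,0,0,0.7,1]
    - [-0.95,-0.8,-0.15,0,0,0.7,1]
    - [-0.95,-0.8,-0.15,0,0,0.7,1]
    - [-0.95,-0.8,-0.15,0,0,0.7,1]

```text
time_s: 1.9
tool_pos: [0.3753, 0.3678, 0.2529]
tool_rot: [180.0, -0.0, 95.4]
force: [-0.1, -0.1, -0.4]
grip_width: 0.0869
grasp_force: 0.0
```

```bash
cat >> h.py <<'E'
def go(x,y,z,yaw):
    """row for a tool-down target pose; yaw in deg"""
    o=env.get_obs(); T=R.from_euler('xyz',o['tool_rot'],degrees=True); d=T.inv().apply(np.array([x,y,z])-o['tool_pos'])
    w=(T.inv()*R.from_euler('xyz',[180,0,yaw],degrees=True)).as_rotvec()
    print('at',np.round(o['tool_pos'],4),np.round(o['tool_rot'],2),'t',o['time_s'],'row',np.round(d/.2,4),np.round(w/1.5,4),'rows',max(np.linalg.norm(d)/.05,np.degrees(np.linalg.norm(w))/8.59).round(1))
E
python3 -c "
from h import *
go(.52,.06,.25,45)"
```

```text
at [0.3753 0.3678 0.2529] [ 1.7997e+02 -4.0000e-02  9.5430e+01] t 1.9 row [-1.6007  0.5744  0.0139] [ 1.000e-04 -6.000e-04  5.868e-01] rows 6.8
```

Request:
apply_moves:
  moves:
    - [-1,0.57,0,0,0,0.587,1]
    - [-1,0.57,0,0,0,0.587,1]
    - [-1,0.57,0,0,0,0.587,1]
    - [-1,0.57,0,0,0,0.587,1]
    - [-1,0.57,0,0,0,0.587,1]
    - [-1,0.57,0,0,0,0.587,1]
    - [-1,0.57,0,0,0,0.587,1]

```text
time_s: 2.6
tool_pos: [0.5081, 0.1793, 0.2525]
tool_rot: [-180.0, 0.0, 45.1]
force: [0.4, 1.1, -0.3]
grip_width: 0.087
grasp_force: 0.0
```

```bash
python3 -c "
from h import *
go(.52,.06,.25,45)"
```

```text
at [0.5081 0.1793 0.2525] [-1.7999e+02  1.0000e-02  4.5120e+01] t 2.6 row [-0.3809  0.4631  0.0123] [-0.0001  0.0001  0.0014] rows 2.4
```

Request:
apply_moves:
  moves:
    - [-0.38,0.46,0,0,0,0,1]
    - [-0.38,0.46,0,0,0,0,1]
    - [-0.38,0.46,0,0,0,0,1]
    - [-0.38,0.46,0,0,0,0,1]

```text
time_s: 3.0
tool_pos: [0.5193, 0.0583, 0.2529]
tool_rot: [180.0, -0.0, 45.1]
force: [0.3, -0.0, 0.1]
grip_width: 0.0868
grasp_force: 0.0
```

Run:
```python
from h import *
import pickle
c=cal('wrist'); im=viewer.read_camera('wrist'); c=cal('wrist')
b=im[:,:,::-1].copy(); cv2.imwrite('pics/w1.png',b)
for t in ['pallet','low_cross_centre']:
    for d in masks_of('wrist',t): print(t,d['conf'],d['location'],d['pixels'].sum())
for k in (-45,135):
    for i,bx in enumerate(STACK+PAL):
        q=proj(c,bx@R.from_euler('z',k,degrees=True).as_matrix().T+[.52,.061,0])
        if k==-45: cv2.polylines(b,[cv2.convexHull(q.astype(np.int32))],True,(0,0,255) if i<3 else (255,0,255),1)
cv2.imwrite('pics/w1o.png',b); pickle.dump((c,im),open('w1.pkl','wb'))
```

```text
pallet 0.64 [335.0, 149.3] 6977
pallet 0.47 [562.4, 196.7] 2904
low_cross_centre 0.87 [292.9, 171.4] 1028
```

View pics/w1o.png

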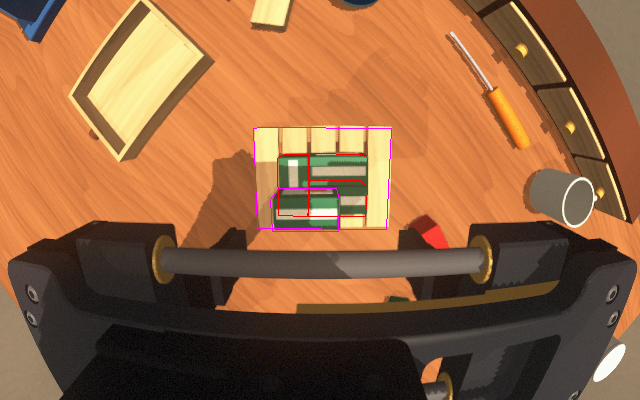

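Run:
```python
from h import *
import pickle
c,im=pickle.load(open('w1.pkl','rb'))
h=cv2.cvtColor(im,cv2.COLOR_RGB2HSV)
print('desk',h[150,235],h[110,320],'pal',h[150,262],h[190,382],'carton',h[165,330],h[170,292], h[200,350])
# differences desk/pallet: hue
roi=np.zeros((400,640),np.uint8); roi[100:245,235:410]=1
desk=((h[...,0]<15)&(h[...,1]>135))
m=((~desk)&(roi>0)).astype(np.uint8)
m=cv2.morphologyEx(m,cv2.MORPH_OPEN,np.ones((5,5)));m=cv2.morphologyEx(m,cv2.MORPH_CLOSE,np.ones((9,9)))
ov=im.copy(); ov[m>0]=ov[m>0]//2+[0,0,127]
r=fit([(c,m*1.)],STACK+PAL,[.52,.06,np.radians(-45)]); print(np.round(r[0],4),np.degrees(r[0][2]),r[1])
g=(((h[...,0]>50)&(h[...,0]<100)&(h[...,1]>70))&(roi>0)).astype(np.uint8)
g=cv2.morphologyEx(g,cv2.MORPH_CLOSE,np.ones((11,11)))
r2=fit([(c,g*1.)],STACK,[.52,.06,np.radians(-45)]); print(np.round(r2[0],4),np.degrees(r2[0][2]),r2[1])
crop=[]
for k,(rr,bb,mm) in enumerate([(r,STACK+PAL,m),(r2,STACK,g)]):
    o=im[:,:,::-1].copy()
    for bx in bb:
        q=proj(c,bx@R.from_euler('z',rr[0][2]).as_matrix().T+[*rr[0][:2],0])
        top=q[np.isclose(bx[:,2],bx[:,2].max())]
        cv2.polylines(o,[cv2.convexHull(np.round(top).astype(np.int32))],True,(0,0,255),1)
    a=o[100:245,235:410]; t=cv2.cvtColor(mm[100:245,235:410]*255,cv2.COLOR_GRAY2BGR)
    crop.append(cv2.resize(np.hstack([a,t]),None,fx=2,fy=2,interpolation=cv2.INTER_NEAREST))
cv2.imwrite('pics/w1f.png',np.vstack(crop))
```

```text
desk [ 12 168 221] [ 12 175 219] pal [ 24 105 252] [ 28  81 252] carton [ 43  84 100] [ 18  70 208] [ 19  69 210]
[ 0.5228  0.0627 -0.7697] -44.10060518034149 0.05045270855594986
[ 0.5218  0.0622 -0.8202] -46.995865931930005 2.332180818455328
```

View pics/w1f.png

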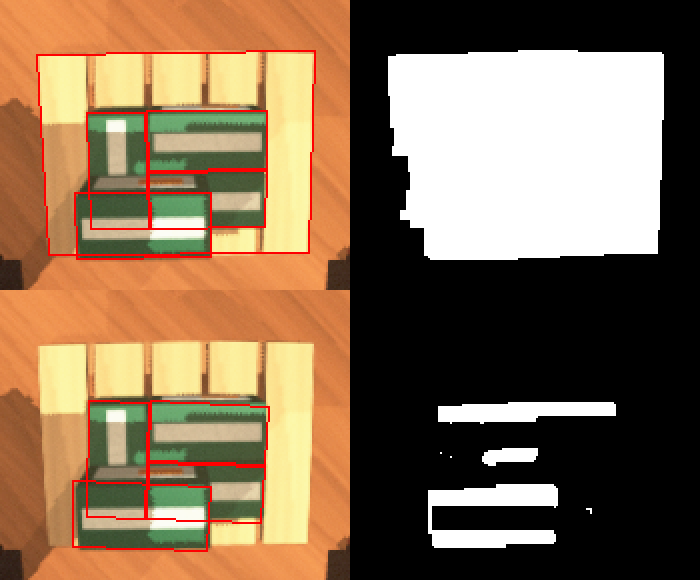

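```bash
python3 -c "
from h import *
go(.46,-.38,.28,60)"
```

```text
at [0.5188 0.0637 0.2525] [-1.7995e+02 -3.0000e-02  4.5410e+01] t 3.15 row [-1.7863  1.3478 -0.1397] [-0.0005 -0.0004 -0.1698] rows 9.0
```

Request:
apply_moves:
  moves:
    - [-1,0.9,-0.15,0,0,0,1]
    - [-1,0.9,-0.15,0,0,0,1]
    - [-1,0.9,-0.15,0,0,0,1]
    - [-1,0.9,-0.15,0,0,0,1]
    - [-1,0.9,-0.15,0,0,0,1]
    - [-1,0.9,-0.15,0,0,0,1]
    - [-1,0.9,-0.15,0,0,0,1]

```text
time_s: 3.85
tool_pos: [0.5052, -0.2098, 0.283]
tool_rot: [179.9, 0.0, 45.0]
force: [0.4, 0.2, -0.2]
grip_width: 0.0865
grasp_force: 0.0
```

```bash
python3 -c "
from h import *
go(.46,-.38,.28,60)"
```

```text
at [ 0.5052 -0.2098  0.283 ] [1.7991e+02 4.0000e-02 4.4970e+01] t 3.85 row [-0.7613  0.4422  0.0164] [ 0.001   0.0006 -0.1749] rows 3.5
```

Request:
apply_moves:
  moves:
    - [-0.76,0.44,0,0,0,-0.175,1]
    - [-0.76,0.44,0,0,0,-0.175,1]
    - [-0.76,0.44,0,0,0,-0.175,1]
    - [-0.76,0.44,0,0,0,-0.175,1]
    - [-0.76,0.44,0,0,0,-0.175,1]
    - [-0.76,0.44,0,0,0,-0.175,1]
    - [-0.76,0.44,0,0,0,-0.175,1]

```text
time_s: 4.55
tool_pos: [0.4624, -0.374, 0.2819]
tool_rot: [-179.9, -0.1, 60.4]
force: [0.3, 0.0, -1.0]
grip_width: 0.087
grasp_force: 0.0
```

```bash
cat >> h.py <<'E'
def snap(f):
    import pickle
    viewer.read_camera('wrist'); c=cal('wrist'); im=viewer.read_camera('wrist')
    cv2.imwrite(f'pics/{f}.png',im[:,:,::-1]); pickle.dump((c,im),open(f+'.pkl','wb')); return c,im
def cartonmask(c,im,xy,rad=.06):
    """everything not desk-coloured near xy, as seen"""
    h=cv2.cvtColor(im,cv2.COLOR_RGB2HSV)
    m=(~((h[...,0]<17)&(h[...,1]>130)|(h[...,0]>172))).astype(np.uint8)
    t=np.linspace(0,2*np.pi,40); q=np.vstack([proj(c,np.c_[xy[0]+rad*np.cos(t),xy[1]+rad*np.sin(t),np.full(40,z)]) for z in(0,.05)])
    roi=np.zeros_like(m); cv2.fillConvexPoly(roi,cv2.convexHull(q.astype(np.int32)),1)
    m=cv2.morphologyEx(m*roi,cv2.MORPH_OPEN,np.ones((3,3)));m=cv2.morphologyEx(m,cv2.MORPH_CLOSE,np.ones((7,7)))
    k,l,s,ce=cv2.connectedComponentsWithStats(m); 
    return (l==1+np.argmax(s[1:,4])).astype(float)
E
python3 - <<'E'
from h import *
print(env.get_obs()['joint_velocities'].round(2))
c,im=snap('w2'); o=im[:,:,::-1].copy()
for d in masks_of('wrist','carton_a_centre'): print(d['conf'],d['location'],np.round(ray(c,d['location'],.03),3))
for nm,xy in dict(A=(.515,-.375),B=(.571,-.234),C=(.439,-.182)).items():
    m=cartonmask(c,im,xy); 
    r=best([(c,m)],CARTON,xy,np.radians([0,45,90,135])); print(nm,np.round(r[0],4),np.degrees(r[0][2]).round(1),round(r[1],3))
    for bx in CARTON:
        q=proj(c,bx@R.from_euler('z',r[0][2]).as_matrix().T+[*r[0][:2],0])
        cv2.polylines(o,[cv2.convexHull(np.round(q[[1,3,7,5]]).astype(np.int32))],True,(0,0,255),1)
        cv2.polylines(o,[cv2.convexHull(np.round(q).astype(np.int32))],True,(255,0,255),1)
cv2.imwrite('pics/w2o.png',o)
E
```

```text
[-0.34 -0.42  0.23  0.19  0.28  0.1   0.05]
0.95 [365.5, 220.1] [ 0.485 -0.46   0.03 ]
0.94 [451.9, 193.9] [ 0.615 -0.489  0.03 ]
0.62 [358.1, 156.3] [ 0.518 -0.375  0.03 ]
A [ 0.5187 -0.3981  0.9453] 54.2 0.504
B [ 0.5731 -0.2238  3.003 ] 172.1 0.59
C [ 0.433  -0.1844  0.8748] 50.1 0.511
```

View pics/w2o.png

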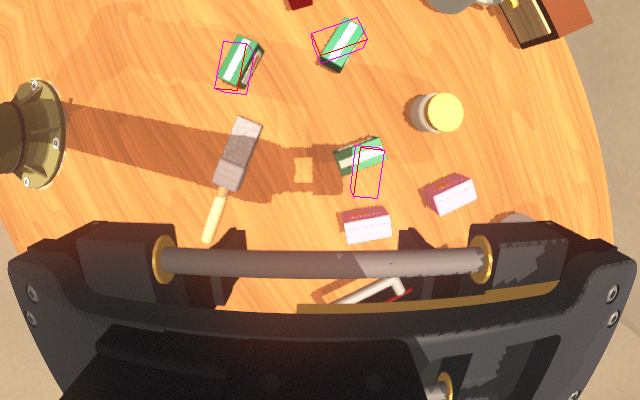

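```bash
cat >> h.py <<'E'
def gmask(c,im,xy,rad=.05):
    f=im.astype(float); m=(f[...,1]>f[...,0]*1.03).astype(np.uint8)
    t=np.linspace(0,2*np.pi,40); q=np.vstack([proj(c,np.c_[xy[0]+rad*np.cos(t),xy[1]+rad*np.sin(t),np.full(40,z)]) for z in(0,.05)])
    roi=np.zeros_like(m); cv2.fillConvexPoly(roi,cv2.convexHull(q.astype(np.int32)),1)
    m=cv2.morphologyEx(m*roi,cv2.MORPH_CLOSE,np.ones((7,7))); m=cv2.morphologyEx(m,cv2.MORPH_OPEN,np.ones((3,3)))
    k,l,s,ce=cv2.connectedComponentsWithStats(m); o=np.zeros_like(m)
    cv2.fillConvexPoly(o,cv2.convexHull(np.argwhere(l==1+np.argmax(s[1:,4]))[:,::-1].astype(np.int32)),1); return o*1.
E
python3 - <<'E'
from h import *
import pickle
c,im=pickle.load(open('w2.pkl','rb')); o=im[:,:,::-1].copy()
S=[(cal(n),cv2.imread(f'pics/{n}0.png')[:,:,::-1]) for n in('scene','side')]
for nm,xy in dict(A=(.515,-.375),B=(.571,-.234),C=(.439,-.182)).items():
    v=[(c,gmask(c,im,xy))]; 
    for vv in (v,v+[(a,gmask(a,b,xy)) for a,b in S]):
        for z in (None,0.):
            r=best(vv,CARTON,xy,np.radians([0,45,90,135]),z); print(nm,len(vv),np.round(r[0],4),np.degrees(r[0][2]).round(1),round(r[1],3))
            if len(vv)==1 and z is None: r0=r
    q=proj(c,CARTON[0]@R.from_euler('z',r0[0][2]).as_matrix().T+[*r0[0][:2],0])
    cv2.polylines(o,[cv2.convexHull(np.round(q[[1,3,7,5]]).astype(np.int32))],True,(0,0,255),1)
    cv2.polylines(o,[cv2.convexHull(np.round(q).astype(np.int32))],True,(255,0,255),1)
cv2.imwrite('pics/w2p.png',cv2.resize(o[:250,190:480],None,fx=2,fy=2))
E
```

```text
A 1 [ 0.5194 -0.3741  2.9734] 170.4 0.216
A 1 [ 0.5243 -0.3835 -0.1526 -0.0503] -8.7 0.114
A 3 [ 0.5194 -0.3749 -0.1493] -8.6 0.799
A 3 [ 0.5192 -0.3749  2.9915 -0.004 ] 171.4 0.777
B 1 [ 0.5745 -0.2312  0.5685] 32.6 0.114
B 1 [ 0.5783 -0.2266  0.5362 -0.0234] 30.7 0.041
B 3 [ 0.5729 -0.2319  0.6569] 37.6 0.877
B 3 [ 0.5743 -0.2304  0.6383 -0.0037] 36.6 0.86
C 1 [ 0.4445 -0.1813  0.5822] 33.4 0.241
C 1 [ 0.4401 -0.1651  0.5822 -0.0431] 33.4 0.145
C 3 [ 0.4445 -0.1805  3.7948] 217.4 0.942
C 3 [ 0.4435 -0.1799  0.635  -0.0051] 36.4 0.911
```

View pics/w2p.png

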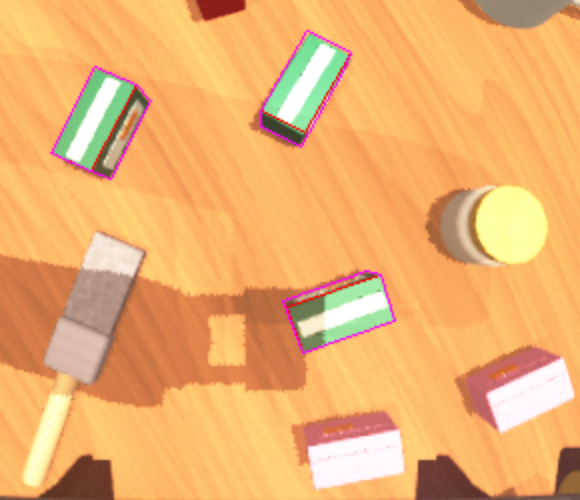

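```bash
python3 -c "
from h import *
go(.5194,-.3743,.10,80.4)"
```

```text
at [ 0.4617 -0.375   0.2824] [-1.7999e+02 -6.0000e-02  6.0340e+01] t 4.7 row [0.1448 0.2493 0.9119] [-0.     -0.0008 -0.2334] rows 3.8
```

Request:
apply_moves:
  moves:
    - [0.145,0.249,0.6,0,0,-0.233,1]
    - [0.145,0.249,0.6,0,0,-0.233,1]
    - [0.145,0.249,0.9,0,0,-0.233,1]
    - [0.145,0.249,0.9,0,0,-0.233,1]
    - [0.145,0.249,0.9,0,0,-0.233,1]
    - [0.145,0.249,0.9,0,0,-0.233,1]
    - [0.145,0.249,0.9,0,0,-0.233,1]

```text
time_s: 5.4
tool_pos: [0.519, -0.3781, 0.1057]
tool_rot: [179.8, 0.1, 80.1]
force: [0.6, 0.4, 0.4]
grip_width: 0.0865
grasp_force: 0.0
```

```bash
python3 -c "
from h import *
print(env.get_obs()['force'])
go(.5194,-.3743,.018,80.4)"
```

```text
[0.56487599 0.43680559 0.37111274]
at [ 0.519  -0.3781  0.1057] [1.7976e+02 9.0000e-02 8.0120e+01] t 5.4 row [ 0.0198 -0.0031  0.4383] [ 0.0028  0.0011 -0.0033] rows 1.8
```

Request:
apply_moves:
  moves:
    - [0.02,0,0.2,0,0,0,1]
    - [0.02,0,0.44,0,0,0,1]
    - [0.02,0,0.44,0,0,0,1]
    - [0.02,0,0.44,0,0,0,1]
    - [0.02,0,0.44,0,0,0,0]
    - [0.02,0,0.44,0,0,0,0]
    - [0.02,0,0.44,0,0,0,0]
    - [0.02,0,0.44,0,0,0,0]
    - [0.02,0,0.44,0,0,0,0]
    - [0.02,0,0.44,0,0,0,0]
    - [0.02,0,0.3,0,0,0,0]
    - [0.02,0,0.15,0,0,0,0]
    - [0.02,0,0.15,0,0,0,0]
    - [0.02,0,0.15,0,0,0,0]
    - [0.02,0,0.15,0,0,0,0]
    - [0.02,0,0.15,0,0,0,0]
  grip_force: 22

```text
time_s: 7.0
tool_pos: [0.5174, -0.372, 0.0705]
tool_rot: [-179.8, -0.1, 80.1]
force: [-0.0, 0.2, -4.0]
grip_width: 0.064
grasp_force: 21.9
```

```bash
python3 -c "
from h import *
print(env.get_obs()['force'],env.get_obs()['grip_width'])
viewer.read_camera('wrist');print(env.get_obs()['force'])
go(.5104,.0715,.25,45.9)
go(.4347,.3567,.25,90)"
```

```text
[-0.02469218  0.20003318 -3.97724828] 0.06403257791104955
[ 0.32649341  0.56419015 -3.53363225]
at [ 0.5176 -0.3722  0.0708] [-1.7984e+02 -5.0000e-02  8.0120e+01] t 7.05 row [ 2.1804 -0.4184 -0.8928] [-1.900e-03 -1.000e-04  3.982e-01] rows 9.6
at [ 0.5176 -0.3722  0.0708] [-1.7984e+02 -5.0000e-02  8.0120e+01] t 7.05 row [ 3.5204 -1.036  -0.8899] [-0.0017 -0.0008 -0.1149] rows 15.1
```

Request:
apply_moves:
  moves:
    - [0,0,-0.3,0,0,0,0]
    - [0.2,-0.1,-0.6,0,0,0.1,0]
    - [0.5,-0.4,-0.9,0,0,0.2,0]
    - [1,-0.42,-0.9,0,0,0.398,0]
    - [1,-0.42,-0.9,0,0,0.398,0]
    - [1,-0.42,-0.9,0,0,0.398,0]
    - [1,-0.42,-0.9,0,0,0.398,0]
    - [1,-0.42,-0.9,0,0,0.398,0]
    - [1,-0.42,-0.9,0,0,0.398,0]

```text
time_s: 7.95
tool_pos: [0.47, -0.161, 0.2524]
tool_rot: [180.0, -0.0, 46.0]
force: [-0.2, -0.8, -5.1]
grip_width: 0.064
grasp_force: 21.9
```

```bash
python3 -c "
from h import *
print(env.get_obs()['force'],env.get_obs()['grip_width'])
go(.5235,.0871,.25,45.9)"
```

```text
[-0.15368964 -0.76708666 -5.13914629] 0.06399744747358246
at [ 0.47   -0.161   0.2524] [ 1.7999e+02 -3.0000e-02  4.6030e+01] t 7.95 row [ 1.0787 -0.6688  0.0124] [ 0.0001 -0.0003  0.0015] rows 5.1
```

Request:
apply_moves:
  moves:
    - [0.75,-0.67,0,0,0,0,0]
    - [0.75,-0.67,0,0,0,0,0]
    - [0.75,-0.67,0,0,0,0,0]
    - [0.75,-0.67,0,0,0,0,0]
    - [0.75,-0.67,0,0,0,0,0]
    - [0.75,-0.67,0,0,0,0,0]
    - [0.75,-0.67,0,0,0,0,0]

```text
time_s: 8.65
tool_pos: [0.4783, 0.0369, 0.2518]
tool_rot: [180.0, 0.1, 45.7]
force: [-0.8, -0.0, -5.1]
grip_width: 0.0642
grasp_force: 21.9
```

```bash
cat >> h.py <<'E'
def topedge(p,boxes,c,o):
    for bx in boxes:
        q=proj(c,bx@R.from_euler('z',p[2]).as_matrix().T+[p[0],p[1],0]); top=q[np.isclose(bx[:,2],bx[:,2].max())]
        cv2.polylines(o,[np.round(cv2.convexHull(top.astype(np.float32))).astype(np.int32)],True,(0,0,255),1)
E
python3 - <<'E'
from h import *
viewer.read_camera('wrist'); c,im=snap('w3'); o=im[:,:,::-1].copy()
topedge([.5228,.0627,np.radians(-44.1)],STACK+PAL,c,o)
x,y=proj(c,[.523,.063,.06])[0].astype(int); print(x,y)
# held carton: outline from known grip
cv2.imwrite('pics/w3o.png',cv2.resize(o[max(0,y-120):y+130,x-160:x+160],None,fx=2.4,fy=2.4,interpolation=cv2.INTER_NEAREST))
go(.5235,.0871,.15,45.9)
E
```

```text
333 140
at [0.4783 0.0374 0.2524] [-1.80e+02  2.00e-02  4.57e+01] t 8.8 row [ 0.3357 -0.0119  0.5118] [-0.0001  0.0002 -0.0023] rows 2.4
```

View pics/w3o.png

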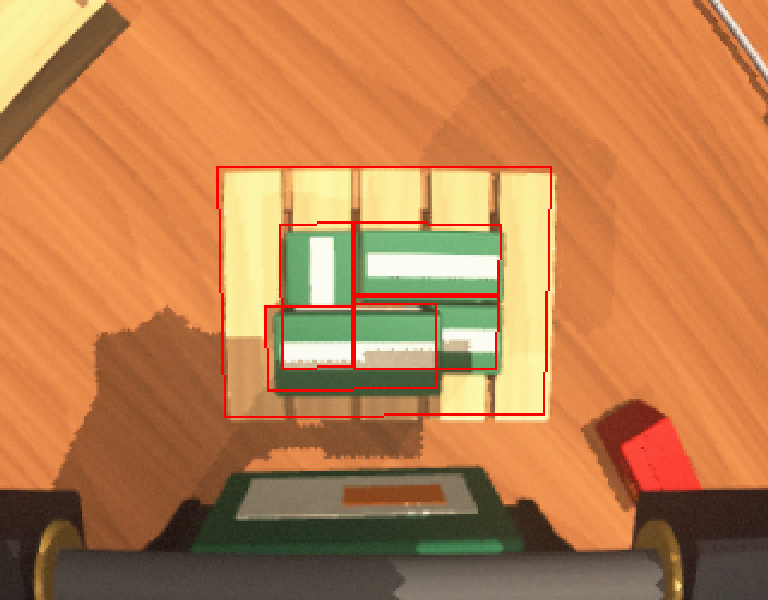

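```bash
cat >> h.py <<'E'
def palfit(c,im,p0,box_roi):
    y0,y1,x0,x1=box_roi
    f=im.astype(float); m=((f[...,1]>f[...,0]*.74)).astype(np.uint8)   # wood/green/white vs orange desk
    r=np.zeros_like(m); r[y0:y1,x0:x1]=1; m*=r
    m=cv2.morphologyEx(m,cv2.MORPH_OPEN,np.ones((3,3))); m=cv2.morphologyEx(m,cv2.MORPH_CLOSE,np.ones((11,11)))
    k,l,s,ce=cv2.connectedComponentsWithStats(m); m=(l==1+np.argmax(s[1:,4])).astype(np.uint8)
    hull=cv2.convexHull(np.argwhere(m)[:,::-1].astype(np.int32)); m=np.zeros_like(m); cv2.fillConvexPoly(m,hull,1)
    return fit([(c,m*1.)],STACK+PAL,p0),m
E
python3 - <<'E'
from h import *
import pickle
c,im=pickle.load(open('w3.pkl','rb')); o=im[:,:,::-1].copy()
(p,e),m=palfit(c,im,[.523,.062,np.radians(-44.5)],(75,208,240,430)); print(np.round(p,4),np.degrees(p[2]),e)
topedge(p,STACK+PAL,c,o); o[m>0,0]=255
# upper carton only
t=(gmask(c,im,[.5,.062],.3)); 
x,y=333,140
cv2.imwrite('pics/w3q.png',cv2.resize(o[max(0,y-120):y+130,x-160:x+160],None,fx=2.4,fy=2.4,interpolation=cv2.INTER_NEAREST))
E
```

```text
[ 0.5236  0.0594 -0.7847] -44.96024160246189 0.0687604538218165
```

View pics/w3q.png

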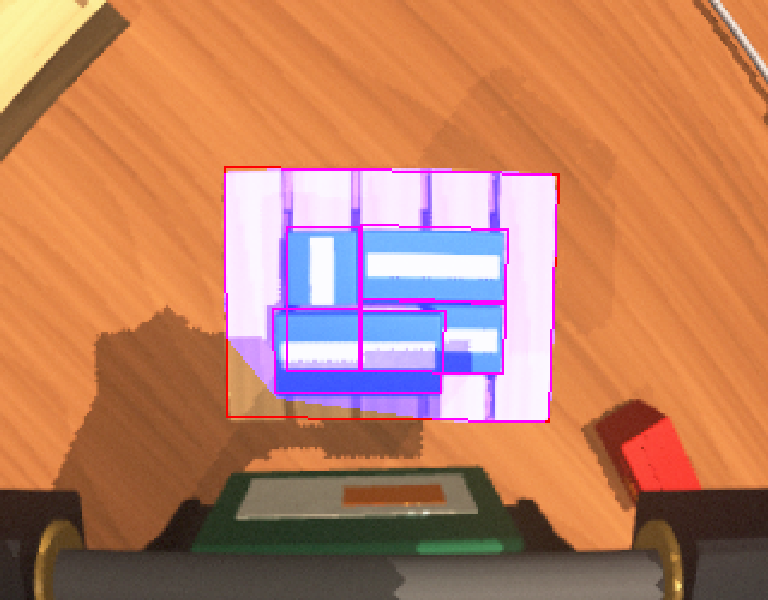

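```bash
python3 -c "
from h import *
go(.5255,.0862,.165,45.5)"
```

```text
at [0.4783 0.0374 0.2524] [-1.80e+02  2.00e-02  4.57e+01] t 8.8 row [ 0.3394 -0.0016  0.4368] [-0.0001  0.0002  0.0023] rows 2.2
```

Request:
apply_moves:
  moves:
    - [0.34,0,0.2,0,0,0,0]
    - [0.34,0,0.35,0,0,0,0]
    - [0.34,0,0.435,0,0,0,0]
    - [0.34,0,0.435,0,0,0,0]
    - [0.34,0,0.435,0,0,0,0]
    - [0.34,0,0.435,0,0,0,0]
    - [0.34,0,0.435,0,0,0,0]
    - [0.34,0,0.435,0,0,0,0]

```text
time_s: 9.6
tool_pos: [0.5261, 0.0881, 0.1669]
tool_rot: [180.0, -0.1, 45.9]
force: [0.1, 0.1, -4.0]
grip_width: 0.0638
grasp_force: 21.9
```

```bash
python3 -c "
from h import *
viewer.read_camera('scene');viewer.read_camera('scene');
go(.5255,.0862,.108,45.5)
n='wrist'
c,im=snap('w4'); o=im[:,:,::-1].copy()
topedge([.523,.0602,np.radians(-44.5)],STACK+PAL,c,o)
cv2.imwrite('pics/w4o.png',o[20:300,140:500])"
```

```text
at [0.5258 0.0883 0.1664] [ 1.7998e+02 -9.0000e-02  4.5900e+01] t 9.7 row [-0.0088  0.006   0.2918] [ 0.0002 -0.001   0.0047] rows 1.2
```

View pics/w4o.png

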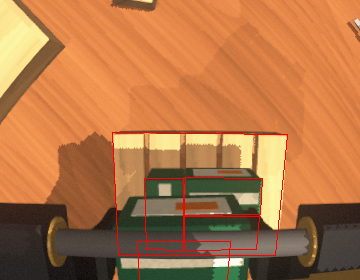

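Request:
apply_moves:
  moves:
    - [-0.005,0.005,0.08,0,0,0.004,0]
    - [-0.005,0.005,0.16,0,0,0.004,0]
    - [-0.005,0.005,0.23,0,0,0.004,0]
    - [-0.005,0.005,0.27,0,0,0.004,0]
    - [-0.005,0.005,0.295,0,0,0.004,0]
    - [-0.005,0.005,0.295,0,0,0.004,0]
    - [-0.005,0.005,0.295,0,0,0.004,0]

```text
time_s: 10.5
tool_pos: [0.526, 0.087, 0.107]
tool_rot: [180.0, -0.0, 45.6]
force: [-0.6, -0.4, -5.0]
grip_width: 0.0642
grasp_force: 21.9
```

Request:
apply_moves:
  moves:
    - [0,0,0.004,0,0,0,0]
    - [0,0,0.008,0,0,0,0]
    - [0,0,0.012,0,0,0,0]
    - [0,0,0.012,0,0,0,0]

```text
time_s: 10.9
tool_pos: [0.5255, 0.0869, 0.1042]
tool_rot: [-180.0, -0.0, 45.6]
force: [-0.4, -0.4, -3.9]
grip_width: 0.0639
grasp_force: 21.9
```

Request:
apply_moves:
  moves:
    - [0,0,0.005,0,0,0,0]
    - [0,0,0.01,0,0,0,0]
    - [0,0,0.01,0,0,0,0]

```text
time_s: 11.2
tool_pos: [0.5254, 0.0868, 0.102]
tool_rot: [-180.0, 0.0, 45.6]
force: [0.7, 0.1, -4.2]
grip_width: 0.0638
grasp_force: 21.9
```

Request:
apply_moves:
  moves:
    - [0,0,0.005,0,0,0,0]
    - [0,0,0.01,0,0,0,0]
    - [0,0,0.015,0,0,0,0]
    - [0,0,0.015,0,0,0,0]

```text
time_s: 11.6
tool_pos: [0.526, 0.0874, 0.1018]
tool_rot: [-180.0, -0.1, 45.6]
force: [-6.5, 0.7, 13.7]
grip_width: 0.064
grasp_force: 21.9
```

Request:
apply_moves:
  moves:
    - [0,0,-0.012,0,0,0,0]
    - [0,0,-0.012,0,0,0,0]
    - [0,0,-0.012,0,0,0,1]
    - [0,0,-0.012,0,0,0,1]
    - [0,0,-0.012,0,0,0,1]
    - [0,0,-0.012,0,0,0,1]
    - [0,0,-0.15,0,0,0,1]
    - [0,0,-0.35,0,0,0,1]
    - [0,0,-0.6,0,0,0,1]
    - [-0.3,0,-0.75,0,0,0,1]
    - [-0.3,0,-0.75,0,0,0,1]
    - [-0.3,0,-0.75,0,0,0,1]
    - [-0.3,0,-0.75,0,0,0,1]

```text
time_s: 12.9
tool_pos: [0.4837, 0.0446, 0.2491]
tool_rot: [-180.0, -0.1, 45.6]
force: [0.2, 0.4, -0.1]
grip_width: 0.0872
grasp_force: 0.0
```

Run:
```python
from h import *
viewer.read_camera('wrist'); c,im=snap('w5'); o=im[:,:,::-1].copy()
p=[.523,.0602,np.radians(-44.5)]
topedge(p,STACK+PAL+[box(-.0165,.018,.086,.064,.032,.05)],c,o)
x,y=proj(c,[.523,.063,.1])[0].astype(int)
cv2.imwrite('pics/w5o.png',cv2.resize(o[max(0,y-90):y+110,x-130:x+130],None,fx=3,fy=3,interpolation=cv2.INTER_NEAREST))
go(.5745,-.2312,.25,122.6); go(.4445,-.1813,.25,123.4)
```

```text
at [0.4834 0.0449 0.2481] [-1.7997e+02  1.0000e-01  4.5650e+01] t 13.05 row [-0.6689  1.2907 -0.0089] [-1.000e-03  7.000e-04 -8.954e-01] rows 9.0
at [0.4834 0.0449 0.2481] [-1.7997e+02  1.0000e-01  4.5650e+01] t 13.05 row [-0.9449  0.6515 -0.0081] [-1.000e-03  7.000e-04 -9.047e-01] rows 9.1
```

View pics/w5o.png

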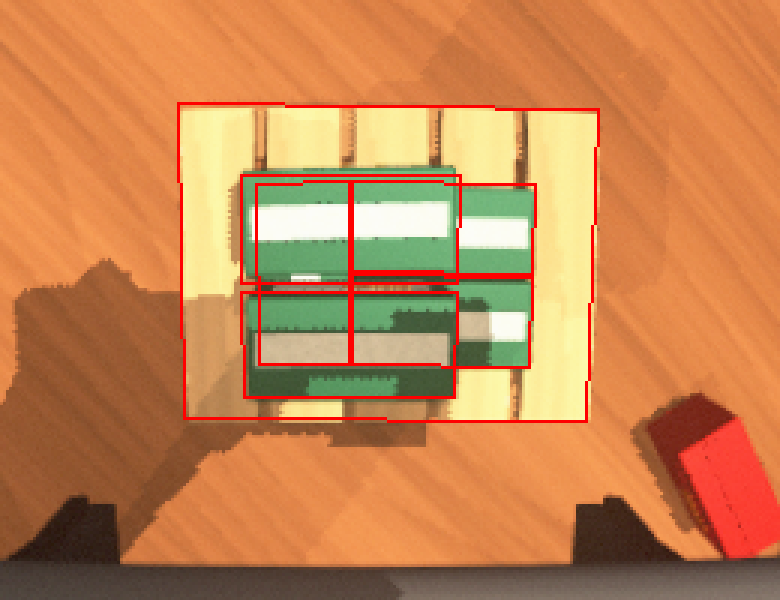

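Request:
apply_moves:
  moves:
    - [-0.945,0.65,0,0,0,-0.905,1]
    - [-0.945,0.65,0,0,0,-0.905,1]
    - [-0.945,0.65,0,0,0,-0.905,1]
    - [-0.945,0.65,0,0,0,-0.905,1]
    - [-0.945,0.65,0.3,0,0,-0.905,1]
    - [-0.945,0.65,0.6,0,0,-0.905,1]
    - [-0.945,0.65,0.6,0,0,-0.905,1]
    - [-0.945,0.65,0.6,0,0,-0.905,1]
    - [-0.945,0.65,0.6,0,0,-0.905,1]
    - [-0.945,0.65,0.6,0,0,-0.905,1]
    - [-0.945,0.65,0.6,0,0,-0.905,1]
    - [-0.945,0.65,0.6,0,0,-0.905,1]

```text
time_s: 14.25
tool_pos: [0.4441, -0.1817, 0.1288]
tool_rot: [-179.9, 0.0, 123.3]
force: [0.2, 1.6, -0.1]
grip_width: 0.0868
grasp_force: 0.0
```

```bash
python3 -c "
from h import *
c,im=snap('w6')
for xy in ((.4445,-.1813),(.5745,-.2312)):
    try:
        r=best([(c,gmask(c,im,xy))],CARTON,xy,np.radians([0,33,90])); print(np.round(r[0],4),np.degrees(r[0][2]),r[1],proj(c,[*xy,.05]))
    except Exception as e: print(e,proj(c,[*xy,.05]))
go(.4445,-.1813,.016,123.4)"
```

```text
[ 0.4443 -0.1819  0.565 ] 32.37303137162113 0.2534052453468697 [[321.20302328 208.84044838]]
[ 0.8258 -0.4113 -0.8519] -48.80751588151456 1.0 [[405.27776343 320.77036996]]
at [ 0.4441 -0.1818  0.129 ] [-179.97    0.    123.3 ] t 14.35 row [0.001  0.0033 0.5648] [-0.0003  0.     -0.0012] rows 2.3
```

Agrees. Grip C and lift.

Request:
apply_moves:
  moves:
    - [0,0,0.2,0,0,0,1]
    - [0,0,0.42,0,0,0,1]
    - [0,0,0.565,0,0,0,1]
    - [0,0,0.565,0,0,0,1]
    - [0,0,0.565,0,0,0,1]
    - [0,0,0.565,0,0,0,0]
    - [0,0,0.565,0,0,0,0]
    - [0,0,0.565,0,0,0,0]
    - [0,0,0.565,0,0,0,0]
    - [0,0,0.565,0,0,0,0]
    - [0,0,0.45,0,0,0,0]
    - [0,0,0.3,0,0,0,0]
    - [0,0,0.3,0,0,0,0]
    - [0,0,0.3,0,0,0,0]
    - [0,0,0.3,0,0,0,0]
    - [0,0,0.3,0,0,0,0]

```text
time_s: 15.95
tool_pos: [0.4431, -0.1817, 0.0681]
tool_rot: [-179.9, -0.1, 123.3]
force: [0.1, 0.2, -0.4]
grip_width: 0.0639
grasp_force: 22.0
```

```bash
python3 -c "
from h import *
for i in range(3):
    viewer.read_camera('wrist');print(env.get_obs()['force'])
p=R.from_euler('z',-44.5,degrees=True).apply([.035,0,0])+[.523,.0602,0]; print(p)
go(p[0],p[1],.25,135.5)
go(.4347,.3567,.25,135)"
```

```text
[0.38660449 0.28332061 0.24638825]
[-0.10475607  0.95226538 -1.21605805]
[ 0.02251682 -0.15769782  0.73087261]
[0.54796377 0.03566818 0.        ]
at [ 0.4435 -0.182   0.0685] [-1.7993e+02 -3.0000e-02  1.2334e+02] t 16.1 row [ 0.6225  1.0333 -0.9084] [-0.0008 -0.0005 -0.1415] rows 6.0
at [ 0.4435 -0.182   0.0685] [-1.7993e+02 -3.0000e-02  1.2334e+02] t 16.1 row [ 2.2748  1.4423 -0.908 ] [-0.0008 -0.0005 -0.1357] rows 11.4
```

Request:
apply_moves:
  moves:
    - [0,0,-0.3,0,0,0,0]
    - [0,0.05,-0.55,0,0,0,0]
    - [0.3,0.4,-0.8,0,0,0.2,0]
    - [0.93,0.85,-0.9,0,0,0.58,0]
    - [0.93,0.85,-0.9,0,0,0.58,0]
    - [0.93,0.85,-0.9,0,0,0.58,0]
    - [0.93,0.85,-0.9,0,0,0.58,0]
    - [0.93,0.85,-0.9,0,0,0.58,0]
    - [0.93,0.85,-0.9,0,0,0.58,0]
    - [0.93,0.85,-0.9,0,0,0.58,0]

```text
time_s: 17.1
tool_pos: [0.4837, 0.0681, 0.2489]
tool_rot: [-180.0, 0.1, 73.7]
force: [-0.1, -0.8, -0.3]
grip_width: 0.064
grasp_force: 22.0
```

```bash
python3 -c "
from h import *
c,im=snap('w7'); 
print(env.get_obs()['grip_width'],env.get_obs()['force'])
for d in masks_of('wrist','drawer_floor')[:2]:
    m=d['pixels']*1.; r=best([(c,m)],[box(0,0,0,.19,.15,.045)],(.43,.35),np.radians([-45,0,45])); print(d['conf'],d['location'],m.sum(),np.round(r[0],4),np.degrees(r[0][2]),r[1])
go(.4347,.3567,.20,89)"
```

```text
0.06387019226788612 [ 0.33727852 -0.05513713 -0.95845101]
0.73 [326.7, 152.2] 6417.0 [ 0.5138  0.4548 -2.2669] -129.8826363156774 1.0
0.59 [214.5, 20.8] 6225.0 [ 0.4368  0.3587 -0.0263] -1.5054907737475876 0.038640522875816985
at [0.4836 0.0655 0.2487] [-1.7996e+02  4.0000e-02  7.3470e+01] t 17.25 row [ 1.3265 -0.6485  0.2428] [-0.0005  0.0004 -0.1807] rows 6.0
```

Request:
apply_moves:
  moves:
    - [0.98,-0.64,0,0,0,-0.18,0]
    - [0.98,-0.64,0,0,0,-0.18,0]
    - [0.98,-0.64,0,0,0,-0.18,0]
    - [0.98,-0.64,0,0,0,-0.18,0]
    - [0.98,-0.64,0,0,0,-0.18,0]
    - [0.98,-0.64,0,0,0,-0.18,0]
    - [0.98,-0.64,0,0,0,-0.18,0]

```text
time_s: 17.95
tool_pos: [0.4169, 0.2903, 0.2487]
tool_rot: [-180.0, 0.1, 89.0]
force: [1.3, 0.3, -0.7]
grip_width: 0.0638
grasp_force: 22.0
```

```bash
python3 -c "
from h import *
go(.4368,.3587,.05,88.5)"
```

```text
at [0.4169 0.2903 0.2487] [-1.7999e+02  8.0000e-02  8.9000e+01] t 17.95 row [0.3449 0.0936 0.9929] [-0.0002  0.0009  0.0059] rows 4.2
```

Request:
apply_moves:
  moves:
    - [0.345,0.09,0.2,0,0,0.006,0]
    - [0.345,0.09,0.4,0,0,0.006,0]
    - [0.345,0.09,0.6,0,0,0.006,0]
    - [0.345,0.09,0.8,0,0,0.006,0]
    - [0.345,0.09,0.95,0,0,0.006,0]
    - [0.345,0.09,1,0,0,0.006,0]
    - [0.345,0.09,1,0,0,0.006,0]
    - [0.345,0.09,1,0,0,0.006,0]

```text
time_s: 18.75
tool_pos: [0.4377, 0.3598, 0.051]
tool_rot: [179.9, -0.1, 88.4]
force: [-0.3, 0.2, 0.6]
grip_width: 0.0639
grasp_force: 22.0
```

Request:
apply_moves:
  moves:
    - [0,0,0.06,0,0,0,0]
    - [0,0,0.11,0,0,0,0]
    - [0,0,0.13,0,0,0,0]
    - [0,0,0.138,0,0,0,0]
    - [0,0,0.138,0,0,0,0]

```text
time_s: 19.25
tool_pos: [0.4356, 0.3598, 0.0237]
tool_rot: [-179.9, 0.0, 88.5]
force: [-5.2, -5.2, 16.7]
grip_width: 0.0638
grasp_force: 22.0
```

Request:
apply_moves:
  moves:
    - [0,0,-0.01,0,0,0,0]
    - [0,0,-0.01,0,0,0,0]
    - [0,0,-0.01,0,0,0,1]
    - [0,0,-0.01,0,0,0,1]
    - [0,0,-0.01,0,0,0,1]
    - [0,0,-0.01,0,0,0,1]
    - [0,0,-0.2,0,0,0,1]
    - [0,0,-0.4,0,0,0,1]
    - [0,0,-0.7,0,0,0,1]
    - [0,0,-1,0,0,0,1]
    - [-0.9,0.7,-1,0,0,0,1]
    - [-0.9,0.7,-1,0,0,0,1]
    - [-0.9,0.7,-1,0,0,0,1]
    - [-0.9,0.7,-1,0,0,0,1]
    - [-0.9,0.7,-1,0,0,0,1]
    - [-0.9,0.7,-1,0,0,0,1]
    - [-0.9,0.7,-1,0,0,0,1]

```text
time_s: 20.95
tool_pos: [0.571, 0.1758, 0.2213]
tool_rot: [-180.0, -0.0, 88.4]
force: [-0.6, 0.6, -0.6]
grip_width: 0.0867
grasp_force: 0.0
```

```bash
python3 -c "
from h import *
for n in ('scene','side'):
    im=viewer.read_camera(n); c=cal(n); m=gmask(c,im,(.4368,.3587),.06); q=np.argwhere(m).mean(0)[::-1]; print(n,m.sum(),ray(c,q,.032))
go(.5745,-.2312,.25,122.6)"
```

```text
scene 400.0 [0.43084955 0.3615679  0.032     ]
side 142.0 [0.43487348 0.39331137 0.032     ]
at [0.5701 0.178  0.2211] [-1.7994e+02 -4.0000e-02  8.8600e+01] t 21.05 row [-2.0446  0.072  -0.1459] [-0.0006 -0.0007 -0.3956] rows 8.2
```

Request:
apply_moves:
  moves:
    - [-1,0.05,-0.1,0,0,0,1]
    - [-1,0.05,-0.1,0,0,0,1]
    - [-1,0.05,-0.1,0,0,0,1]
    - [-1,0.05,-0.1,0,0,0,1]
    - [-1,0.05,-0.1,0,0,0,1]
    - [-1,0.05,-0.1,0,0,0,1]

```text
time_s: 21.65
tool_pos: [0.5754, -0.0239, 0.2418]
tool_rot: [180.0, -0.1, 88.4]
force: [0.7, 0.1, -0.2]
grip_width: 0.0872
grasp_force: 0.0
```

```bash
python3 -c "
from h import *
go(.5745,-.2312,.13,122.6)"
```

```text
at [ 0.5754 -0.0239  0.2418] [ 1.7998e+02 -6.0000e-02  8.8400e+01] t 21.65 row [-1.0367  0.0239  0.5578] [ 0.0005 -0.0006 -0.3979] rows 4.7
```

Request:
apply_moves:
  moves:
    - [-1,0.024,0,0,0,-0.398,1]
    - [-1,0.024,0,0,0,-0.398,1]
    - [-1,0.024,0,0,0,-0.398,1]
    - [-1,0.024,0.3,0,0,-0.398,1]
    - [-1,0.024,0.557,0,0,-0.398,1]
    - [-1,0.024,0.557,0,0,-0.398,1]
    - [-1,0.024,0.557,0,0,-0.398,1]
    - [-1,0.024,0.557,0,0,-0.398,1]

```text
time_s: 22.45
tool_pos: [0.576, -0.2212, 0.1301]
tool_rot: [180.0, -0.1, 122.8]
force: [0.1, 0.8, 1.5]
grip_width: 0.0872
grasp_force: 0.0
```

```bash
python3 -c "
from h import *
c,im=snap('w8'); xy=(.5745,-.2312)
r=best([(c,gmask(c,im,xy))],CARTON,xy,np.radians([0,33,90])); print(np.round(r[0],4),np.degrees(r[0][2]),r[1],proj(c,[*xy,.05]))
go(.5745,-.2312,.019,122.6)"
```

```text
[ 0.5749 -0.2336  0.6661] 38.16689550859422 0.2877207344170272 [[311.35963267 216.10122997]]
at [ 0.5774 -0.2219  0.1323] [1.7982e+02 9.0000e-02 1.2286e+02] t 22.55 row [-0.0302 -0.0389  0.5664] [0.0021 0.0011 0.0031] rows 2.3
```

Request:
apply_moves:
  moves:
    - [-0.033,-0.04,0.1,0,0,0,1]
    - [-0.033,-0.04,0.2,0,0,0,1]
    - [-0.033,-0.04,0.42,0,0,0,1]
    - [-0.033,-0.04,0.56,0,0,0,1]
    - [-0.033,-0.04,0.56,0,0,0,1]
    - [-0.033,-0.04,0.56,0,0,0,1]
    - [-0.033,-0.04,0.56,0,0,0,0]
    - [-0.033,-0.04,0.56,0,0,0,0]
    - [-0.033,-0.04,0.56,0,0,0,0]
    - [-0.033,-0.04,0.56,0,0,0,0]
    - [-0.033,-0.04,0.56,0,0,0,0]
    - [-0.033,-0.04,0.45,0,0,0,0]
    - [-0.033,-0.04,0.3,0,0,0,0]
    - [-0.033,-0.04,0.3,0,0,0,0]
    - [-0.033,-0.04,0.3,0,0,0,0]
    - [-0.033,-0.04,0.3,0,0,0,0]

```text
time_s: 24.15
tool_pos: [0.5705, -0.2333, 0.0681]
tool_rot: [-179.9, -0.2, 122.7]
force: [0.0, 0.0, -3.9]
grip_width: 0.064
grasp_force: 21.8
```

```bash
python3 -c "
from h import *
go(.548,.0357,.25,135.5)"
```

```text
at [ 0.5705 -0.2333  0.0681] [-1.7988e+02 -1.5000e-01  1.2267e+02] t 24.15 row [ 1.1952  0.6295 -0.9075] [-0.0012 -0.0019 -0.1493] rows 6.5
```

Request:
apply_moves:
  moves:
    - [0,0,-0.3,0,0,0,0]
    - [0,0.1,-0.6,0,0,0,0]
    - [0.4,0.4,-0.85,0,0,-0.1,0]
    - [0.95,0.63,-0.9,0,0,-0.15,0]
    - [0.95,0.63,-0.9,0,0,-0.15,0]
    - [0.95,0.63,-0.9,0,0,-0.15,0]
    - [0.95,0.63,-0.9,0,0,-0.15,0]
    - [0.95,0.63,-0.9,0,0,-0.15,0]
    - [0.95,0.63,-0.9,0,0,-0.15,0]

```text
time_s: 25.05
tool_pos: [0.5747, -0.0047, 0.2486]
tool_rot: [-179.9, -0.1, 135.7]
force: [-0.4, -1.5, -4.0]
grip_width: 0.0638
grasp_force: 21.8
```

```bash
python3 -c "
from h import *
viewer.read_camera('wrist')
c,im=snap('w9'); U=[box(-.0165,-.0165,.086,.064,.032,.05),box(-.0165,.019,.086,.064,.032,.05)]
f=im.astype(float)
print('proj',proj(c,[.523,.0602,.1]),env.get_obs()['grip_width'],env.get_obs()['force'])
go(.548,.0357,.17,135.5)"
```

```text
proj [[333.13119977 107.48672875]] 0.06391728882583476 [ 0.15689644 -0.68303107 -3.1257998 ]
at [ 0.5748 -0.0079  0.2489] [-1.7987e+02 -4.0000e-02  1.3540e+02] t 25.2 row [0.2484 0.0621 0.3945] [-0.0015 -0.0005 -0.0011] rows 1.9
```

```bash
python3 -c "
from h import *
import h,pickle
c,im=pickle.load(open('w9.pkl','rb'))
h.STACK=STACK+[box(-.0165,.019,.086,.064,.032,.05)]
q=np.vstack([proj(c,b@R.from_euler('z',-44.5,degrees=True).as_matrix().T+[.523,.0602,0]) for b in PAL+h.STACK]); print(q.min(0),q.max(0))
for y1 in (170,185,200):
    (p,e),m=palfit(c,im,[.523,.0602,np.radians(-44.5)],(0,y1,int(q[:,0].min())-20,int(q[:,0].max())+20)); print(np.round(p,4),np.degrees(p[2]),e,np.argwhere(m).min(0),np.argwhere(m).max(0))
"
```

```text
[277.24601905  43.31805343] [384.54244616 180.34941388]
[ 0.4908  0.0934 -0.9408] -53.90224992554569 0.34634415642109206 [  0 257] [169 403]
[ 0.5147  0.0618 -0.7716] -44.21211108678963 0.39397126975713836 [  0 257] [184 403]
[ 0.5191  0.0573 -0.7743] -44.36685761908216 0.4210714411222293 [  0 257] [199 403]
```

```bash
python3 -c "
from h import *
import pickle
for f,st in (('w9',STACK+[box(-.0165,.0195,.086,.064,.032,.05)]),('w5',STACK+[box(-.0165,.0195,.086,.064,.032,.05)]),('w3',STACK)):
    c,im=pickle.load(open(f+'.pkl','rb')); g=im.astype(float); m=(g[...,1]>g[...,0]*1.03).astype(np.uint8)
    q=np.vstack([proj(c,b@R.from_euler('z',-44.5,degrees=True).as_matrix().T+[.523,.0602,0]) for b in st])
    roi=np.zeros_like(m); cv2.fillConvexPoly(roi,cv2.convexHull(q.astype(np.int32)),1); roi=cv2.dilate(roi,np.ones((21,21)))
    m=cv2.morphologyEx(m*roi,cv2.MORPH_OPEN,np.ones((2,2)))
    o=np.zeros_like(m); cv2.fillConvexPoly(o,cv2.convexHull(np.argwhere(m)[:,::-1].astype(np.int32)),1)
    p,e=fit([(c,o*1.)],[np.vstack(st)],[.523,.0602,np.radians(-44.5)]); print(f,np.round(p,4),np.degrees(p[2]),round(e,3))
"
```

```text
w9 [ 0.5245  0.0596 -0.7695] -44.08686835548709 0.036
w5 [ 0.5234  0.0586 -0.773 ] -44.289086583335106 0.032
w3 [ 0.5227  0.0571 -0.7841] -44.9250341591349 0.051
```

Request:
apply_moves:
  moves:
    - [0.243,0.066,0.1,0,0,0,0]
    - [0.243,0.066,0.25,0,0,0,0]
    - [0.243,0.066,0.39,0,0,0,0]
    - [0.243,0.066,0.39,0,0,0,0]
    - [0.243,0.066,0.39,0,0,0,0]
    - [0.243,0.066,0.39,0,0,0,0]
    - [0.243,0.066,0.39,0,0,0,0]

```text
time_s: 25.9
tool_pos: [0.5513, 0.0369, 0.1739]
tool_rot: [179.9, 0.1, 135.5]
force: [-0.3, 0.5, -3.5]
grip_width: 0.0642
grasp_force: 21.8
```

```bash
python3 -c "
from h import *
go(.5488,.0350,.108,135.6)"
```

```text
at [0.5513 0.0369 0.1739] [1.7986e+02 1.0000e-01 1.3548e+02] t 25.9 row [ 0.0029 -0.0161  0.3294] [ 0.0016  0.0011 -0.0014] rows 1.3
```

Request:
apply_moves:
  moves:
    - [0.003,-0.015,0.08,0,0,0,0]
    - [0.003,-0.015,0.16,0,0,0,0]
    - [0.003,-0.015,0.23,0,0,0,0]
    - [0.003,-0.015,0.28,0,0,0,0]
    - [0.003,-0.015,0.31,0,0,0,0]
    - [0.003,-0.015,0.31,0,0,0,0]
    - [0.003,-0.015,0.31,0,0,0,0]

```text
time_s: 26.6
tool_pos: [0.5479, 0.0357, 0.1106]
tool_rot: [180.0, 0.0, 135.5]
force: [-0.6, 0.4, -4.0]
grip_width: 0.0642
grasp_force: 21.8
```

Request:
apply_moves:
  moves:
    - [0,0,0.008,0,0,0,0]
    - [0,0,0.016,0,0,0,0]
    - [0,0,0.024,0,0,0,0]
    - [0,0,0.028,0,0,0,0]
    - [0,0,0.028,0,0,0,0]

```text
time_s: 27.1
tool_pos: [0.5477, 0.0357, 0.1053]
tool_rot: [180.0, 0.0, 135.5]
force: [-2.1, -1.0, 1.5]
grip_width: 0.0644
grasp_force: 21.8
```

Request:
apply_moves:
  moves:
    - [0,0,0,0,0,0,0]
    - [0,0,0,0,0,0,1]
    - [0,0,0,0,0,0,1]
    - [0,0,0,0,0,0,1]
    - [0,0,0,0,0,0,1]
    - [0,0,-0.15,0,0,0,1]
    - [0,0,-0.35,0,0,0,1]
    - [0,0,-0.6,0,0,0,1]
    - [-0.3,0,-0.75,0,0,0,1]
    - [-0.3,0,-0.75,0,0,0,1]
    - [-0.3,0,-0.75,0,0,0,1]
    - [-0.3,0,-0.75,0,0,0,1]

```text
time_s: 28.3
tool_pos: [0.5898, -0.006, 0.2538]
tool_rot: [-180.0, -0.1, 135.5]
force: [-0.5, -0.1, -0.6]
grip_width: 0.087
grasp_force: 0.0
```

Run:
```python
from h import *
viewer.read_camera('wrist'); viewer.read_camera('wrist'); c,im=snap('w10'); g=im.astype(float); P=np.array([.5238,.0595,np.radians(-44.4)])
print(env.get_obs()['tool_pos'])
m=((g[...,1]>g[...,0]*1.03)).astype(np.uint8)
st=STACK+[box(-.0165,.0195,.086,.064,.032,.05),box(.035,0,.086,.032,.064,.05)]
q=np.vstack([proj(c,b@R.from_euler('z',P[2]).as_matrix().T+[P[0],P[1],0]) for b in st])
roi=np.zeros_like(m); cv2.fillConvexPoly(roi,cv2.convexHull(q.astype(np.int32)),1); roi=cv2.dilate(roi,np.ones((21,21)))
# white strips = lengthwise marks on top: find blobs, map to z=.136 plane, in pallet frame
w=((g.min(2)>110)&(g.max(2)-g.min(2)<75)).astype(np.uint8)*roi
k,l,s,ce=cv2.connectedComponentsWithStats(w)
for i in range(1,k):
    if s[i,4]>60:
        pts=np.argwhere(l==i)[:,::-1]; r=cv2.minAreaRect(pts.astype(np.float32)); b=cv2.boxPoints(r)
        X=np.array([ray(c,u,.136) for u in b]); X=R.from_euler('z',-P[2]).apply(X-[P[0],P[1],0])
        cc=X[:,:2].mean(0)*1000; e=max(X[1]-X[0],X[2]-X[1],key=np.linalg.norm); print('strip ctr mm',cc.round(1),'len',(np.linalg.norm(e)*1000).round(1),'angle',np.degrees(np.arctan2(e[1],e[0])).round(1),s[i,4])
o=np.zeros_like(m); mm=cv2.morphologyEx(m*roi,cv2.MORPH_OPEN,np.ones((2,2))); cv2.fillConvexPoly(o,cv2.convexHull(np.argwhere(mm)[:,::-1].astype(np.int32)),1)
p,e=fit([(c,o*1.)],[np.vstack(st)],P); print(np.round(p,4),np.degrees(p[2]),e)
```

```text
[ 0.58936206 -0.00512751  0.25360283]
strip ctr mm [-36.9  10.8] len 66.7 angle 90.8 788
strip ctr mm [-18.   20.3] len 58.7 angle 0.9 796
strip ctr mm [-17.  -17.9] len 58.4 angle 0.1 789
strip ctr mm [-19.5  40.3] len 20.5 angle -0.2 199
strip ctr mm [ 2.6 40.3] len 12.8 angle 0.3 118
strip ctr mm [37.3  0.8] len 57.8 angle 87.9 792
[ 0.5244  0.06   -0.7651] -43.83834455309519 0.05054379507742891
```

```bash
python3 -c "
from cell import env
print(env.sign_off())"
```

```text
the job is handed in; nothing more can be done
None
```

I handed the job in with both full cartons (A and B) in the second layer, about 4 mm off nominal by my last look (8 mm allowed), and the empty one (C) in the drawer; the stacked cartons had not visibly shifted, and sign-off returned no verdict.

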